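# Unclip the filter cover of the bench suction unit

## Robot

A 6-joint arm with a two-finger parallel gripper is mounted at the origin on a cart in front of the work surface, level with it; the furniture and walls round the work are solid. World frame = base frame: x ahead of the robot, y to its left, z up, the work surface at z = 0. Lengths are in m, angles in rad, forces in N, time in s.
With the tool pointing down it reaches from about 0.35 to 0.85 m from the base axis. Payload 8.1 kg.
Tool frame: the origin (TCP) lies at the very end of the fingers, on their centre line; the grasp point (between the pads) lies 19 mm behind it; z points along the fingers, y is the line along which they close (so a half turn about z gives the same grasp; the last joint's range is limited). The gripper opens to 93 mm and grips with 3 to 60 N. Pads are 15 mm wide; open, the fingers measure 128 mm over their backs; the gripper's body (75 mm by 188 mm) begins 65 mm behind the grasp point.
Start: joints at [-1.283, 0.13, 1.488, -0, 1.523, -0.085], TCP at [0.219, -0.559, 0.219] pointing down, gripper open.
Joint ranges: [-2.96, 2.96], [-0.89, 2.26], [0.02, 2.5], [-1.34, 4.48], [0, 2.73], [-2.66, 2.66]. Speed limits (rad/s): [2.39, 2.39, 2.79, 3.14, 3.14, 3.14].

## Interface

Orientations are given as a rotation vector (axis times angle).
In Python, from plant import monitor, eyes, ticket gives the robot as it stands.
- The arm moves only by the tool arm_command, never from a script. Its argument "deltas" is a list that holds one entry, the list of rows, each a list of 6 numbers: the shift along the world's x, y, z in cm, then the turn, a rotation vector about the world's x, y, z in degrees. In form: [[[tx, ty, tz, rx, ry, rz], ...]]. A call has 1 to 12 rows; each row shifts and turns the commanded pose from where the row before left it; what a row does not reach is not made up. A row lasts 1/12 s, in which the tool goes at most 41.7 mm and 7.16 degrees, less where a joint would pass 70% of its speed; a pose out of reach is approached as far as the arm can. A call is refused whole if a number of a shift passes 4.17 or a number of a turn 7.16, either way. A call with a gripper value outside its range is refused whole. "gripper" is the opening, from -1 (shut) to 1 (fully open), set as the call begins (left out, the last holds). The fingers move at their own pace and stop on an object; "squeeze" is the grip in N (left out, the last holds). Time passes only in rows, so rows that do not move let the fingers close. It gives the time, the measured TCP pose, the force, the opening and the grip force at its end, in the units of the state.
- monitor.read_state(): the state, without advancing time (a new reading comes with each control period).
- eyes.read_camera(name): name is "side" or "top"; returns the picture (400x640x3 uint8, blue, green, red); there is no depth.
- eyes.camera_model(name): a dict with "fx", "fy", "cx", "cy" (pixels), "rvec" (rotation vector, rad) and "tvec" (3), from world to camera coordinates, as OpenCV has them. Camera axes: x right, y down, z forward; pixel columns grow to the right and rows downward; lengths in m; the calibration is good to about 2 mm. A picture is of the moment at which its call begins. camera_model takes no time and is no camera call.
- ticket.close_job(): hands the job in; it is judged then, once.
The state is a dict: "t": time; "q": joint angles; "dq": joint speeds; "joint_torque": joint torques, N m; "tool_pos": TCP position; "orientation": TCP orientation; "force": force on the tool from outside, world axes, zero at the start; "wrist_torque": the same for the moment, N m; "opening": finger opening in m; "gripper_force": force on a finger pad.
Only numpy, scipy, OpenCV 4.12 (cv2) and the standard library are available. Lean on these libraries where they do the work, as an engineer would, in place of code of your own. Each camera call takes 0.05 s, during which the arm holds its last target. There are 200 camera calls.

## Task

Open the filter compartment of the small grey suction unit: press its snap tab inward, gently and no further than needed, until the cover pops up at the front, then draw the cover forward out of its rear keeper, lift it off and lay it, grip rib up, on the middle of the black rubber mat. Do not force the tab or pry the cover, do not drop the cover, and leave the things standing around alone.

Things in the scene. Friction and masses are not known exactly. Their poses are not given: they have to be found in the camera images.
- unit: Grey suction unit, fixed, 117 mm (its x, -55 to +62) x 124 mm (its y) x 67 mm high. Origin on the bench, z up; -x is its front, the tab side, turned to the robot (x within 0.3 rad of the robot's x). Cheeks 10.5 mm wide, 61.5 mm high, flank the cover. Fingers must press the unit and its tab with under 16 N.
- tab_nominal (a point): Fixed point of the unit, 75 mm in front of its origin, 48 mm up: nominal middle of the outer face of the snap tab's black thumb pad (26 mm wide, 14 mm high), which stands out 20 mm before the cover's skirt; unit's axes. The pad is screwed in or out on its stud: the real face lies up to 9 mm nearer the robot or further in, so find it by touch.
- bay_top (a point): Fixed point of the unit above the tab, at the cover's lower front edge. The tab flexes along the unit's +x (inward): yields from about 3 N, stiffens by 2.7 N per mm, frees the cover after 3 to 4 mm at 11 to 14 N, is overbent past 16 N, and springs back when let go. Once freed, the cover's front is pushed up by spring plungers and stays up.
- keeper (a point): Middle of the lower front edge of the unit's fixed rear keeper rail, 43.5 mm behind the unit's origin, 63 mm up; the rail is 124 mm long (y), 18.5 mm deep, 4 mm thick. The cover's tongues lie under it by 5.5 mm: the popped-up cover must be drawn 7 mm or more to the unit's front (-x) before it can go up. Cover against unit: under 25 N.
- cover: Loose grey clip-in cover, 0.13 kg: plate 97 (x, -55 to +42) x 100 (y) x 3.5 mm. Origin: middle of the plate's underside; clipped in, it is 59 mm over the unit's origin, axes alike. Two rear tongues reach to x = +49; a front skirt hangs 16 mm below the plate. Popped up: tilt 0.14 rad, front up. Laid down rib up it rests on skirt and tongues, tilt 0.15 rad, origin 8 mm above the support.
- cover_grip (a point): Middle of the grip rib on the cover's top: 50 mm long (cover x), 16 mm wide (cover y, the direction to pinch), 20 mm high; this point is 10 mm above the plate's upper face, which is clear for the fingers either side.
- cover_lip (a point): Middle of the plate's top front edge, on the cover; 62.5 mm above the bench when clipped in, about 77 mm when popped up.
- mat: Black rubber mat fixed on the bench, 170 x 160 x 3 mm, origin at the middle of its underside.
- bur_jar: Small clear jar with burs, 45 x 42 x 40 mm, origin under its middle; a bystander.
- white_bottle: White bottle, 54 mm across, 122 mm high, origin under its middle; a bystander.
- amber_bottle: Amber bottle, 40 mm across, 95 mm high, origin under its middle; a bystander.
- model_half: Plaster half model, 39 x 69 x 55 mm, origin under its middle; a bystander.

How it is judged:
By the outcome, as a careful person would: the job done as asked, in the order asked, and still so for the second after the job is handed in, with the robot touching nothing.
It also fails if it takes over 59 s, if anything falls off the work surface, if the arm or the gripper's body presses on something with over 40 N, if the wrist force passes 120 N, or if a joint passes its speed limit or range.

## Working session

There is one attempt and no reset: what is moved stays moved. The work goes in short steps, Python scripts to look and compute and a tool call to move; the robot and the scene stay as the last step left them, time stands still between calls to the robot, and variables do not carry over. Pictures are saved under pics/ and viewed, at most 11 in all, crops included, and the job is handed in when it is done.

Besides the shell and the picture viewer there is one more tool, called after "Emit:" as name(argument=value, ...) on one line, values as JSON. arm_command: Moves the arm, as the interface text tells. Its arguments: {"type":"object","properties":{"deltas":{"type":"array"},"gripper":{"type":"number"},"squeeze":{"type":"number"}},"required":["deltas"]}

```bash
mkdir -p pics
python3 - <<'E'
from plant import monitor, eyes, ticket
import cv2
for n in("side","top"):
    cv2.imwrite(f"pics/{n}0.png",eyes.read_camera(n)); print(n,eyes.camera_model(n))
s=monitor.read_state();print(s)
E
```

```text
side {'fx': 504.8928024927381, 'fy': 504.8928024927381, 'cx': 315.744998820321, 'cy': 201.5957950714656, 'rvec': array([ 1.93392072, -0.50580735,  0.35786143]), 'tvec': array([-0.50690319,  0.17565731,  1.45638936])}
top {'fx': 370.27935776932935, 'fy': 370.27935776932935, 'cx': 316.53979070612917, 'cy': 195.90136526016545, 'rvec': array([ 2.13761792, -2.16956823,  0.10355467]), 'tvec': array([0.0048534 , 0.57074975, 1.11563746])}
{'t': 0.1, 'q': array([-1.28337730e+00,  1.31069543e-01,  1.48916602e+00, -1.09625931e-05,
        1.52298267e+00, -8.53647887e-02]), 'dq': array([ 0.00053192, -0.00166366, -0.00246899, -0.00128285, -0.00234174,
        0.00149329]), 'joint_torque': array([ 3.07627251e-04, -5.61344433e+01, -4.93095481e+01,  7.69657572e-02,
        2.92008987e-02, -6.28978478e-05]), 'tool_pos': array([ 0.21841872, -0.55829025,  0.21770435]), 'orientation': array([-3.08558959e+00, -5.81884018e-01,  2.74499768e-04]), 'force': array([ 0.15611936,  0.31840909, -0.14926222]), 'wrist_torque': array([-0.04465492, -0.00557498,  0.01342701]), 'gripper_force': 0.0, 'opening': 0.09275128882375028}
```

View pics/side0.png

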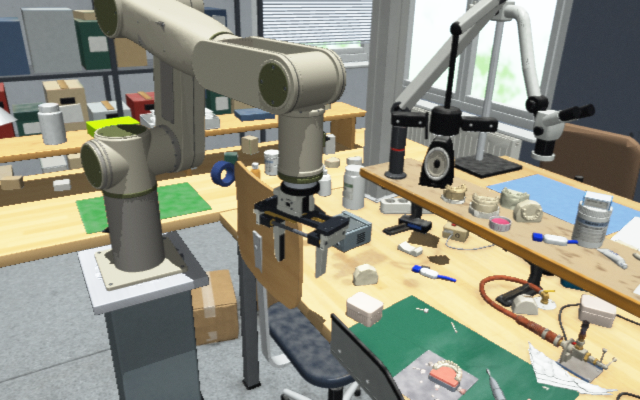

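View pics/top0.png

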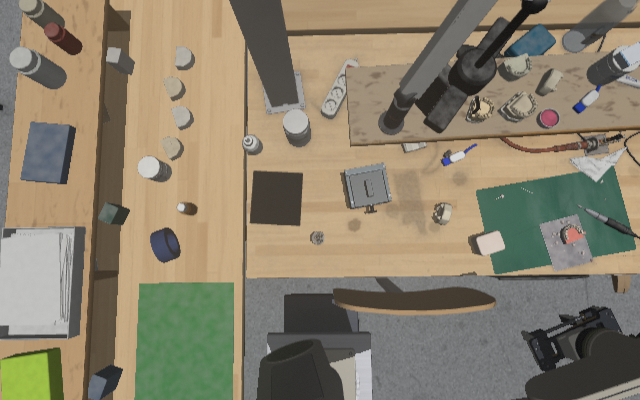

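The top view shows the unit at about (368,187) with its tab at (370,208), and the mat at (277,198). In the side view the gripper partly hides the unit at about (355,232).

```bash
cat > h.py <<'E'
import numpy as np, cv2
from plant import monitor, eyes, ticket
def cam(n):
    m=eyes.camera_model(n);K=np.array([[m['fx'],0,m['cx']],[0,m['fy'],m['cy']],[0,0,1]])
    return K,np.array(m['rvec']),np.array(m['tvec'])
def onz(n,u,v,z):
    K,r,t=cam(n);R=cv2.Rodrigues(r)[0];c=-R.T@t;d=R.T@np.linalg.solve(K,[u,v,1]);return c+d*(z-c[2])/d[2]
def tri(a,b):
    P=[];
    for n in("side","top"):
        K,r,t=cam(n);P.append(K@np.c_[cv2.Rodrigues(r)[0],t])
    X=cv2.triangulatePoints(P[0],P[1],np.array(a,float),np.array(b,float)).ravel();return X[:3]/X[3]
def proj(n,X):
    K,r,t=cam(n);return cv2.projectPoints(np.array(X,float).reshape(-1,3),r,t,K,None)[0].reshape(-1,2)
def crop(n,u,v,w,h,s,f):
    im=eyes.read_camera(n);cv2.imwrite(f,cv2.resize(im[v:v+h,u:u+w],None,fx=s,fy=s,interpolation=cv2.INTER_CUBIC))
def st():
    s=monitor.read_state();print(round(s['t'],2),s['tool_pos'].round(4),s['orientation'].round(3),s['force'].round(2),s['opening'],s['gripper_force'])
E
python3 - <<'E'
from h import *
np.set_printoptions(precision=4,suppress=True)
crop("top",240,130,160,120,5,"pics/top1.png")
for u,v in((368,187),(277,198),(370,208)): print(onz("top",u,v,0.06))
print(proj("side",[onz("top",368,187,.06)]))
E
```

```text
[ 0.5923 -0.1603  0.06  ]
[0.5631 0.1159 0.06  ]
[ 0.5284 -0.1644  0.06  ]
[[343.5487 223.3436]]
```

View pics/top1.png

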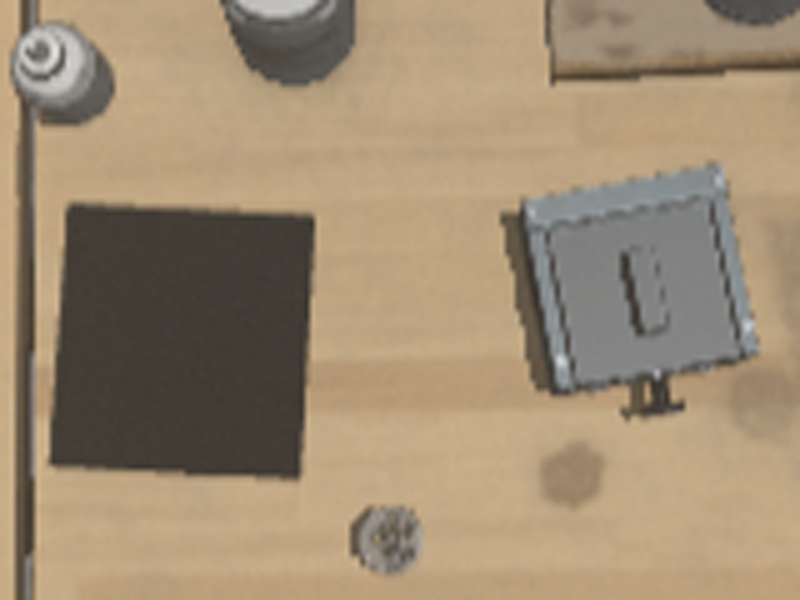

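Unit yaw is about 0.2 and the surroundings of the tab are clear. The chair back needs its height before the transit.

Run:
```python
from h import *
np.set_printoptions(precision=4,suppress=True)
for n in("side","top"):
    K,r,t=cam(n);print(n,-cv2.Rodrigues(r)[0].T@t)
g=lambda x,y,z:onz("top",240+(x-2)/5,130+(y-2)/5,z)
FL,FR=g(560,393,.0615),g(757,352,.0615);RL,RR=g(523,203,.067),g(722,165,.067)
print(FL,FR,RL,RR,"w",np.linalg.norm(FL-FR),"d",np.linalg.norm(((RL+RR)-(FL+FR))/2))
d=FL-FR;print("yaw",np.arctan2(-d[0],d[1]));d=RL-RR;print(np.arctan2(-d[0],d[1]));d=(RL+RR-FL-FR);print(np.arctan2(d[1],d[0]))
M=[g(*p,.003) for p in((68,205),(314,216),(298,478),(50,464))];print("mat",np.mean(M,0),np.linalg.norm(M[0]-M[1]),np.linalg.norm(M[1]-M[2]), np.array(M))
print("tab",g(653,412,.055),"jar",g(388,540,.04), "whites",g(40,60,.1),g(285,10,.12))
for a in((238,165),(300,305),(244,225)):
  for b in((335,293),(495,300)): X=tri(a,b);print(a,b,X,proj("top",X)-b,proj("side",X)-a)
print(proj("side",[[.5923,-.16,.06],[.44,-.25,.2],[.44,-.25,.3],[.44,-.15,.2]]))
```

```text
side [-0.2068 -1.3419  0.7519]
top [ 0.4393 -0.0239  1.1734]
[ 0.5286 -0.109   0.0615] [ 0.5515 -0.2279  0.0615] [ 0.6438 -0.0891  0.067 ] [ 0.6651 -0.21    0.067 ] w 0.1210851363502662 d 0.11611938631539251
yaw 0.19038427127428376
0.17412378375277143
0.16420392285088747
mat [0.571 0.126 0.003] 0.15870618684188018 0.16791868488927725 [[0.6594 0.1996 0.003 ]
 [0.6495 0.0412 0.003 ]
 [0.482  0.0529 0.003 ]
 [0.4931 0.2101 0.003 ]]
tab [ 0.5167 -0.1653  0.055 ] jar [ 0.4422 -0.004   0.04  ] whites [0.7291 0.1984 0.1   ] [0.751  0.0506 0.12  ]
(238, 165) (335, 293) [ 0.3007 -0.045   0.2631] [[-1.5302  3.5489]] [[1.7483 0.1395]]
(238, 165) (495, 300) [ 0.2284 -0.347   0.3736] [[-13.1269  39.114 ]] [[20.8426 -1.5289]]
(300, 305) (335, 293) [ 0.3673 -0.1381 -0.1751] [[ 20.8955 -34.7678]] [[-23.437   -2.5111]]
(300, 305) (495, 300) [ 0.2535 -0.5063  0.0813] [[-0.8557  1.7825]] [[ 1.3419 -0.0704]]
(244, 225) (335, 293) [ 0.2934 -0.0591  0.0795] [[ 1.7652 -3.8462]] [[-2.2016 -0.2048]]
(244, 225) (495, 300) [ 0.212  -0.4032  0.2502] [[-10.8908  32.0638]] [[19.8518 -1.1848]]
[[343.5129 223.3067]
 [316.7952 201.4786]
 [317.5449 167.0371]
 [299.4682 189.2559]]
```

Emit:
arm_command(deltas=[[[0, 0, 4, 0, 0, 0], [0, 0, 4, 0, 0, 0], [0, 0, 4, 0, 0, 0], [0, 0, 4, 0, 0, 0], [0, 0, 0, 0, 0, 0]]], gripper=-1)

```text
t: 0.57
tool_pos: [0.2192, -0.5607, 0.3889]
orientation: [3.074, 0.58, 0.002]
force: [-0.2, -1.0, 1.9]
opening: 0.0645
gripper_force: 0.0
```

Emit:
arm_command(deltas=[[[1.8, 3.3, 0, 0, 0, -1], [1.8, 3.3, 0, 0, 0, -1], [1.8, 3.3, 0, 0, 0, -1], [1.8, 3.3, 0, 0, 0, -1], [1.8, 3.3, 0, 0, 0, -1], [1.8, 3.3, 0, 0, 0, -1], [1.8, 3.3, 0, 0, 0, -1], [1.8, 3.3, 0, 0, 0, -1], [1.8, 3.3, 0, 0, 0, -1], [1.8, 3.3, 0, 0, 0, -1], [1.8, 3.3, 0, 0, 0, -1], [0, 0, 0, 0, 0, 0]]])

```text
t: 1.57
tool_pos: [0.4188, -0.1905, 0.3785]
orientation: [-3.126, -0.291, -0.002]
force: [-0.5, 1.1, 0.3]
opening: 0.0004
gripper_force: 0.0
```

Run:
```python
from h import *
st()
crop("side",290,180,120,90,6,"pics/side1.png")
crop("top",330,150,80,70,8,"pics/top2.png")
```

```text
1.57 [ 0.4188 -0.1905  0.3785] [-3.126e+00 -2.910e-01 -2.000e-03] [-0.45  1.05  0.3 ] 0.000393343339724831 0.0
```

View pics/side1.png

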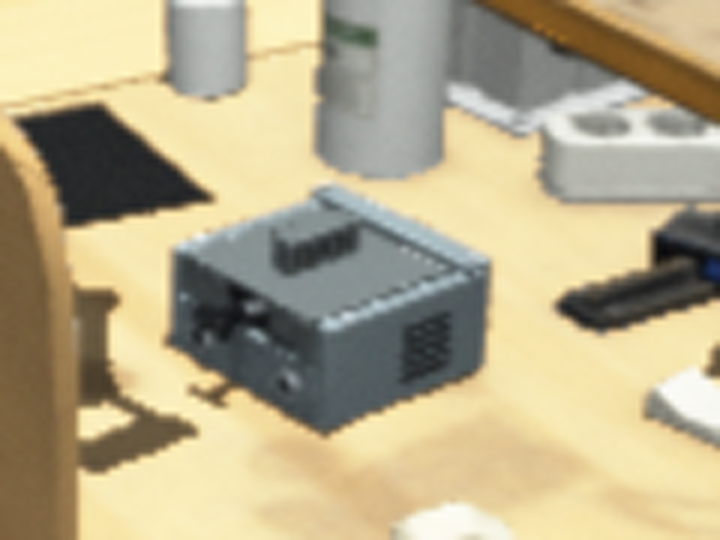

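The side crop shows the unit's top corners: front-right (322,332), rear-right (488,263), rear-left (325,188) and front-left (177,248). The rib's front end is at about (280,250).

Run:
```python
from h import *
from scipy.optimize import least_squares
np.set_printoptions(precision=4,suppress=True)
S=np.array([(177,248),(322,332),(488,263),(325,188)],float);S=(S-2.5)/6+[290,180]
T=np.array([(560,393),(757,352),(722,165),(523,203)],float);T=(T-2)/5+[240,130]
for s,t in zip(S,T): print(tri(s,t))
L=np.array([(-55,62,61.5),(-55,-62,61.5),(62,-62,67),(62,62,67)])/1e3
def W(p,L): 
    c,s=np.cos(p[2]),np.sin(p[2]);return L@np.array([[c,s,0],[-s,c,0],[0,0,1]])+[p[0],p[1],0]
f=lambda p:np.r_[(proj("side",W(p,L))-S).ravel(),(proj("top",W(p,L))-T).ravel()]
r=least_squares(f,[.59,-.16,.18]);print(r.x,r.fun.reshape(-1,2))
rt=least_squares(lambda p:f(p)[8:],r.x);print("top only",rt.x)
print("tab",W(r.x,np.array([[-.075,0,.048],[0,0,.0725]])))
```

```text
[ 0.531  -0.1103  0.0607]
[ 0.5495 -0.227   0.0603]
[ 0.6634 -0.2091  0.0649]
[ 0.6418 -0.0878  0.0632]
[ 0.5928 -0.1596  0.1704] [[-1.6458 -0.2987]
 [ 0.892   0.0149]
 [ 0.8971 -0.6151]
 [ 0.9935 -1.2155]
 [-0.3992  0.1547]
 [ 0.7284  0.7615]
 [ 0.0799  0.2047]
 [-0.3572  0.1346]]
top only [ 0.5938 -0.1596  0.1738]
tab [[ 0.5189 -0.1723  0.048 ]
 [ 0.5928 -0.1596  0.0725]]
```

View pics/top2.png

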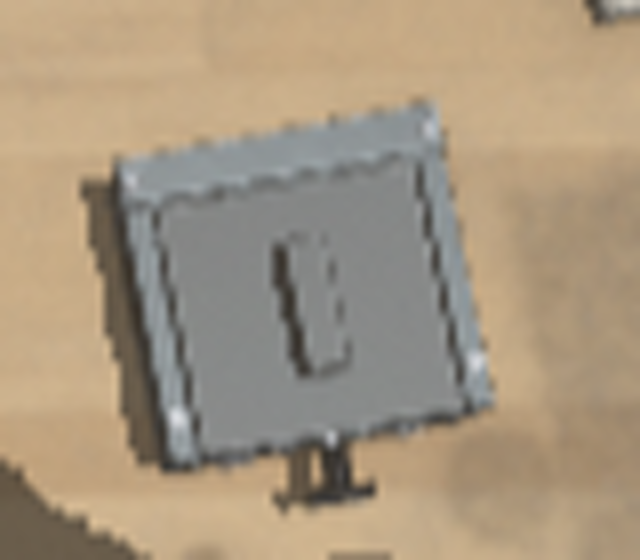

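The enlarged top view shows the pad centred at about (340,493) and the rib's top face centred at about (320,303).

Run:
```python
from h import *
np.set_printoptions(precision=4,suppress=True)
g=lambda x,y,z:onz("top",330+(x-3.5)/8,150+(y-3.5)/8,z)
c,s=np.cos(.173),np.sin(.173);R=np.array([[c,s],[-s,c]])
for n,X in(("pad",g(340,493,.055)),("padface",g(340,500,.055)),("rib",g(320,303,.0825))): print(n,X,"unit frame",R@(X[:2]-[.5932,-.1596]))
# rib from two views: side top crop rib top front-near/rear
st()
print("pads",np.array([.5932,-.1596])+R.T@[-.085-.0,0], R.T@[1,0])
```

```text
pad [ 0.5191 -0.1709  0.055 ] unit frame [-0.075   0.0016]
padface [ 0.5164 -0.1709  0.055 ] unit frame [-0.0775  0.0021]
rib [ 0.5878 -0.1621  0.0825] unit frame [-0.0058 -0.0015]
1.67 [ 0.417  -0.1946  0.3783] [-3.128 -0.29   0.001] [-0.39  0.19  0.54] 0.0005677773297553506 0.0
pads [ 0.5095 -0.1742] [0.9851 0.1721]
```

Emit:
arm_command(deltas=[[[1.8, 0.42, -3, 0, 0, -0.7], [1.8, 0.42, -3.5, 0, 0, 0], [1.8, 0.42, -3.5, 0, 0, 0], [1.9, 0.43, -3.6, 0, 0, 0], [0, 0, -4, 0, 0, 0], [0, 0, -4, 0, 0, 0], [0, 0, -4, 0, 0, 0], [0, 0, -3, 0, 0, 0], [0, 0, -3, 0, 0, 0], [0, 0, -2, 0, 0, 0], [0, 0, 0, 0, 0, 0], [0, 0, 0, 0, 0, 0]]])

```text
t: 2.67
tool_pos: [0.4878, -0.1797, 0.0415]
orientation: [-3.129, -0.262, 0.005]
force: [1.1, -0.6, 0.9]
opening: 0.0003
gripper_force: 0.0
```

Run:
```python
from h import *
st()
crop("side",290,180,100,80,7,"pics/side2.png")
st()
```

```text
2.67 [ 0.4878 -0.1797  0.0415] [-3.129 -0.262  0.005] [ 1.07 -0.56  0.86] 0.0003309107070530855 0.0
2.72 [ 0.4894 -0.1801  0.0433] [ 3.13   0.262 -0.   ] [-0.28  0.21 -0.24] 0.000697299428702085 0.0
```

View pics/side2.png

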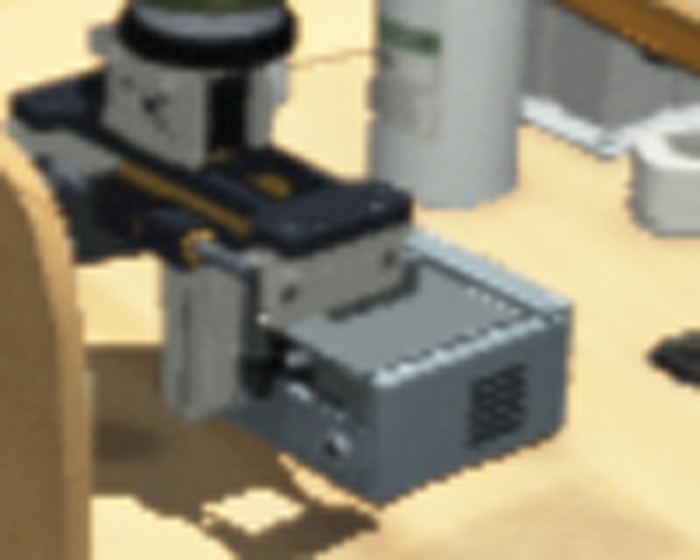

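The fingers stand in front of the tab pad at about (255,370), with a small gap.

Emit:
arm_command(deltas=[[[0.2, 0.23, 0, 0, 0, 0], [0.2, 0.035, 0, 0, 0, 0], [0.2, 0.035, 0, 0, 0, 0], [0.2, 0.035, 0, 0, 0, 0], [0.2, 0.035, 0, 0, 0, 0], [0, 0, 0, 0, 0, 0], [0, 0, 0, 0, 0, 0]]])

```text
t: 3.3
tool_pos: [0.4997, -0.1751, 0.0427]
orientation: [3.13, 0.265, 0.0]
force: [0.6, 0.2, -0.1]
opening: 0.0004
gripper_force: 0.0
```

Emit:
arm_command(deltas=[[[0.1, 0.017, 0, 0, 0, 0], [0.1, 0.017, 0, 0, 0, 0], [0, 0, 0, 0, 0, 0]]])

```text
t: 3.55
tool_pos: [0.5016, -0.1748, 0.0426]
orientation: [-3.13, -0.265, 0.0]
force: [-0.6, -0.2, -0.2]
opening: 0.0006
gripper_force: 0.0
```

Emit:
arm_command(deltas=[[[0.1, 0.017, 0, 0, 0, 0], [0, 0, 0, 0, 0, 0]]])

```text
t: 3.72
tool_pos: [0.5026, -0.1747, 0.0426]
orientation: [-3.13, -0.264, -0.0]
force: [0.1, -0.8, 0.1]
opening: 0.0007
gripper_force: 0.0
```

Emit:
arm_command(deltas=[[[0.1, 0.017, 0, 0, 0, 0], [0, 0, 0, 0, 0, 0]]])

```text
t: 3.88
tool_pos: [0.5037, -0.1745, 0.0427]
orientation: [3.13, 0.264, 0.0]
force: [0.2, 0.7, -0.4]
opening: 0.0004
gripper_force: 0.0
```

Emit:
arm_command(deltas=[[[0.1, 0.017, 0, 0, 0, 0], [0, 0, 0, 0, 0, 0]]])

```text
t: 4.05
tool_pos: [0.5047, -0.1743, 0.0427]
orientation: [3.13, 0.265, 0.0]
force: [0.5, -0.1, -0.5]
opening: 0.0005
gripper_force: 0.0
```

Emit:
arm_command(deltas=[[[0.1, 0.017, 0, 0, 0, 0], [0, 0, 0, 0, 0, 0]]])

```text
t: 4.22
tool_pos: [0.5057, -0.1742, 0.0427]
orientation: [3.13, 0.264, 0.0]
force: [0.4, 0.4, -0.6]
opening: 0.0002
gripper_force: 0.0
```

Emit:
arm_command(deltas=[[[0.1, 0.017, 0, 0, 0, 0], [0, 0, 0, 0, 0, 0]]])

```text
t: 4.38
tool_pos: [0.5067, -0.174, 0.0426]
orientation: [3.13, 0.265, 0.0]
force: [-0.8, 0.0, -0.3]
opening: 0.0004
gripper_force: 0.0
```

Emit:
arm_command(deltas=[[[0.1, 0.017, 0, 0, 0, 0], [0, 0, 0, 0, 0, 0]]])

```text
t: 4.55
tool_pos: [0.5075, -0.1738, 0.0426]
orientation: [-3.13, -0.265, 0.001]
force: [-0.9, 0.3, 1.0]
opening: 0.0004
gripper_force: 0.4
```

Emit:
arm_command(deltas=[[[0.1, 0.017, 0, 0, 0, 0], [0, 0, 0, 0, 0, 0]]])

```text
t: 4.72
tool_pos: [0.5081, -0.1737, 0.0426]
orientation: [-3.13, -0.264, 0.002]
force: [-3.6, -1.2, 3.0]
opening: 0.0003
gripper_force: 2.2
```

Emit:
arm_command(deltas=[[[0.1, 0.017, 0, 0, 0, 0], [0, 0, 0, 0, 0, 0]]])

```text
t: 4.88
tool_pos: [0.5088, -0.1736, 0.0426]
orientation: [-3.13, -0.265, 0.003]
force: [-6.1, -1.2, 4.1]
opening: 0.0004
gripper_force: 3.0
```

Emit:
arm_command(deltas=[[[0.1, 0.017, 0, 0, 0, 0], [0, 0, 0, 0, 0, 0]]])

```text
t: 5.05
tool_pos: [0.5095, -0.1735, 0.0426]
orientation: [-3.13, -0.264, 0.004]
force: [-7.6, -0.4, 5.0]
opening: 0.0004
gripper_force: 3.8
```

Emit:
arm_command(deltas=[[[0.05, 0.009, 0, 0, 0, 0], [0, 0, 0, 0, 0, 0]]])

```text
t: 5.22
tool_pos: [0.5098, -0.1734, 0.0425]
orientation: [-3.13, -0.264, 0.004]
force: [-8.4, -1.9, 6.7]
opening: 0.0003
gripper_force: 4.5
```

Emit:
arm_command(deltas=[[[0, 0, 0.06, 0, 0, 0], [0, 0, 0, 0, 0, 0]]])

```text
t: 5.38
tool_pos: [0.5096, -0.1734, 0.0426]
orientation: [-3.13, -0.264, 0.005]
force: [-7.1, -2.1, 2.6]
opening: 0.0004
gripper_force: 3.7
```

Emit:
arm_command(deltas=[[[0.1, 0.017, 0.04, 0, 0, 0], [0, 0, 0, 0, 0, 0]]])

```text
t: 5.55
tool_pos: [0.5101, -0.1733, 0.0428]
orientation: [-3.13, -0.264, 0.006]
force: [-8.6, -3.0, 1.8]
opening: 0.0002
gripper_force: 4.5
```

Emit:
arm_command(deltas=[[[0.05, 0.009, 0.03, 0, 0, 0], [0, 0, 0, 0, 0, 0]]])

```text
t: 5.72
tool_pos: [0.5102, -0.1733, 0.0428]
orientation: [-3.13, -0.264, 0.007]
force: [-9.4, -3.1, 1.1]
opening: 0.0005
gripper_force: 4.9
```

Emit:
arm_command(deltas=[[[0.06, 0.008, 0.01, 0, 0, 0], [0, 0, 0, 0, 0, 0]]])

```text
t: 5.88
tool_pos: [0.5106, -0.1732, 0.0428]
orientation: [-3.13, -0.264, 0.008]
force: [-10.2, -2.3, 2.0]
opening: 0.0002
gripper_force: 5.3
```

Emit:
arm_command(deltas=[[[0.05, 0.007, 0.01, 0, 0, 0], [0, 0, 0, 0, 0, 0]]])

```text
t: 6.05
tool_pos: [0.5109, -0.1731, 0.0428]
orientation: [-3.13, -0.264, 0.009]
force: [-11.0, -4.4, 1.6]
opening: 0.0002
gripper_force: 5.7
```

```bash
cat > d.py <<'E'
from h import *
im=cv2.imread("pics/side2.png"); r=cv2.resize(im,(100,80),interpolation=cv2.INTER_AREA).astype(int)
c=eyes.read_camera("side")[180:260,290:390].astype(int)
D=abs(c-r).sum(2)[38:55,35:75]; print(D.mean(), (D>80).sum()); st()
E
python3 d.py
```

```text
58.50147058823529 162
6.1 [ 0.5109 -0.1731  0.0428] [-3.13  -0.264  0.009] [-10.62  -3.78   2.67] 0.000505237654421743 5.705324560403824
```

Emit:
arm_command(deltas=[[[0.05, 0.006, 0.01, 0, 0, 0], [0, 0, 0, 0, 0, 0]]])

```text
t: 6.27
tool_pos: [0.5112, -0.173, 0.0428]
orientation: [-3.13, -0.264, 0.009]
force: [-11.5, -4.5, 1.9]
opening: 0.0001
gripper_force: 6.0
```

```bash
python3 d.py
```

```text
82.46176470588236 255
6.32 [ 0.5112 -0.173   0.0428] [-3.13  -0.264  0.009] [-11.39  -4.01   1.8 ] 0.0004460266760300762 5.96053384244442
```

Run:
```python
from h import *
crop("side",290,180,100,80,7,"pics/side3.png")
```

```text
(no output)
```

View pics/side3.png

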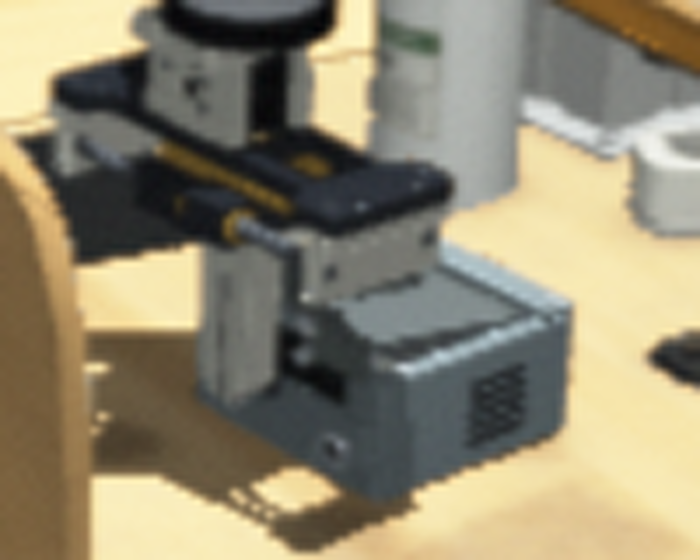

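The cover has popped: its front edge is raised, with the skirt visible at (365,360). I'm backing off.

Emit:
arm_command(deltas=[[[-0.3, -0.05, 0, 0, 0, 0], [-0.7, -0.12, 0, 0, 0, 0], [-1.5, -0.26, 0, 0, 0, 0], [-2, -0.35, 0, 0, 0, 0], [-1, -0.17, 2, 0, 0, 0], [0, 0, 4, 0, 0, 0], [0, 0, 4, 0, 0, 0], [0, 0, 4, 0, 0, 0], [0, 0, 4, 0, 0, 0], [0, 0, 4, 0, 0, 0], [-1, 0, 3, 0, 0, 0], [0, 0, 0, 0, 0, 0]]], gripper=0)

```text
t: 7.37
tool_pos: [0.4514, -0.1836, 0.3029]
orientation: [3.123, 0.264, 0.017]
force: [-0.4, -0.9, 0.6]
opening: 0.0466
gripper_force: 0.0
```

Run:
```python
from h import *
st()
a=eyes.read_camera("side")[180:260,290:390];b=eyes.read_camera("top")[150:220,330:410]
R=lambda i:cv2.resize(i,None,fx=6,fy=6,interpolation=cv2.INTER_CUBIC)
a,b=R(a),R(b);o=np.zeros((900,600,3),np.uint8);o[:480,:600]=a;o[480:900,:480]=b
cv2.imwrite("pics/a.png",a);cv2.imwrite("pics/b.png",b)
```

```text
7.37 [ 0.4514 -0.1836  0.3029] [3.123 0.264 0.017] [-0.39 -0.87  0.61] 0.04661241128117531 0.0
```

View pics/a.png

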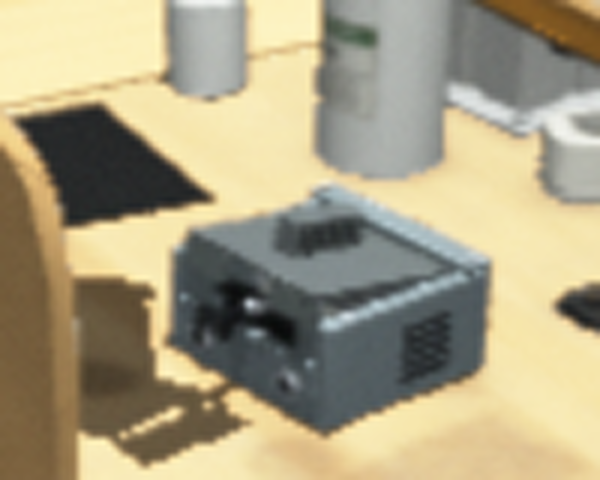

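View pics/b.png

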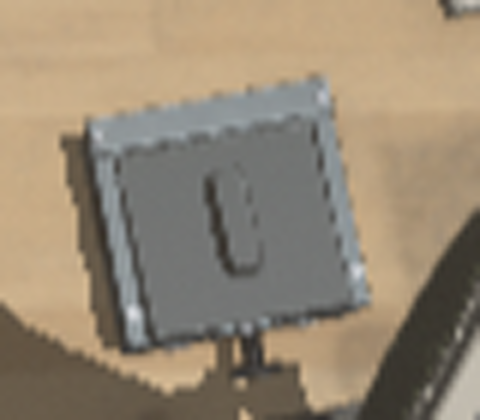

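Side crop: the cover stands up at the front, with the rib top centred at about (320,218). Top crop: the rib top is centred at about (237,217).

Run:
```python
from h import *
np.set_printoptions(precision=4,suppress=True)
s=lambda x,y:(290+(x-2.5)/6,180+(y-2.5)/6); t=lambda x,y:(330+(x-2.5)/6,150+(y-2.5)/6)
c,sn=np.cos(.172),np.sin(.172);R=np.array([[c,sn],[-sn,c]])
X=tri(s(320,218),t(237,217));print(X,R@(X[:2]-[.5932,-.1596]))
p=np.array([.5932,-.1596])
def w(x,y,z):return np.r_[p+R.T@[x,y],z]
# predicted rib top ends for rib centre x=xc, popped tilt about rear
for xc in(-.012,-.006,0): 
  P=[w(xc+d,0,.0825+.14*(.045-(xc+d))) for d in(-.025,0,.025)]
  print(xc,(proj("side",P)-[290,180])*6+2.5,(proj("top",P)-[330,150])*6+2.5)
print(onz("top",*t(237,217),.0895), R@(onz("top",*t(237,217),.0895)[:2]-p))
```

```text
[ 0.5905 -0.1594  0.0859] [-0.0026  0.0007]
-0.012 [[274.1462 221.2387]
 [309.9664 214.7812]
 [345.0498 208.4565]] [[252.5649 286.8414]
 [241.3557 237.8485]
 [230.2768 189.4253]]
-0.006 [[282.8115 219.6765]
 [318.4527 213.2513]
 [353.3627 206.9579]] [[249.8627 275.0306]
 [238.685  226.1754]
 [227.6371 177.8874]]
0 [[291.4333 218.1222]
 [326.897  211.729 ]
 [361.6348 205.4666]] [[247.1681 263.2531]
 [236.0217 214.5349]
 [225.0046 166.3817]]
[ 0.5919 -0.16    0.0895] [-0.0014 -0.0001]
```

Emit:
arm_command(deltas=[[[3.5, 0.59, -2, 0, 0, 0], [3.5, 0.59, -2, 0, 0, 0], [3.5, 0.59, -2, 0, 0, 0], [3.5, 0.59, -2, 0, 0, 0], [0, 0, -3, 0, 0, 0], [0, 0, -3, 0, 0, 0], [0, 0, -2, 0, 0, 0], [0, 0, -2, 0, 0, 0], [0, 0, 0, 0, 0, 0], [0, 0, 0, 0, 0, 0]]], squeeze=10)

```text
t: 8.3
tool_pos: [0.587, -0.1578, 0.1111]
orientation: [-3.128, -0.264, 0.008]
force: [0.5, 0.4, 0.9]
opening: 0.0466
gripper_force: 0.0
```

Run:
```python
from h import *
eyes.read_camera("side");st()
```

```text
8.35 [ 0.5885 -0.1583  0.1134] [-3.129e+00 -2.640e-01  3.000e-03] [0.56 0.48 0.72] 0.04639783454887225 0.0
```

Emit:
arm_command(deltas=[[[0.2, -0.13, -1.5, 0, 0, 0], [0, 0, -1.2, 0, 0, 0], [0, 0, -0.6, 0, 0, 0], [0, 0, -0.4, 0, 0, 0], [0, 0, 0, 0, 0, 0], [0, 0, 0, 0, 0, 0]]])

```text
t: 8.85
tool_pos: [0.5912, -0.1599, 0.0775]
orientation: [-3.13, -0.265, -0.0]
force: [0.0, -0.2, 0.0]
opening: 0.0467
gripper_force: 0.0
```

Emit:
arm_command(deltas=[[[0, 0, -0.15, 0, 0, 0], [0, 0, -0.15, 0, 0, 0], [0, 0, 0, 0, 0, 0]]])

```text
t: 9.1
tool_pos: [0.5913, -0.16, 0.0744]
orientation: [3.13, 0.265, 0.001]
force: [0.2, -0.2, -0.3]
opening: 0.0464
gripper_force: 0.0
```

Emit:
arm_command(deltas=[[[0, 0, 0, 0, 0, 0], [0, 0, 0, 0, 0, 0], [0, 0, 0, 0, 0, 0], [0, 0, 0, 0, 0, 0], [0, 0, 0, 0, 0, 0], [0, 0, 0, 0, 0, 0]]], gripper=-1, squeeze=15)

```text
t: 9.6
tool_pos: [0.5911, -0.1594, 0.0743]
orientation: [-3.13, -0.265, 0.0]
force: [-0.8, 3.1, 0.6]
opening: 0.0162
gripper_force: 15.0
```

Emit:
arm_command(deltas=[[[-0.1, 0.04, 0, 0, 0, 0], [-0.1, -0.017, 0, 0, 0, 0], [-0.1, -0.017, 0, 0, 0, 0], [0, 0, 0, 0, 0, 0]]])

```text
t: 9.93
tool_pos: [0.5883, -0.16, 0.0745]
orientation: [3.13, 0.265, 0.001]
force: [0.9, 1.6, 1.9]
opening: 0.016
gripper_force: 15.0
```

Emit:
arm_command(deltas=[[[-0.1, -0.017, 0, 0, 0, 0], [-0.1, -0.017, 0, 0, 0, 0], [0, 0, 0, 0, 0, 0]]])

```text
t: 10.18
tool_pos: [0.5861, -0.1603, 0.0743]
orientation: [3.13, 0.264, 0.0]
force: [1.6, 2.4, 0.3]
opening: 0.0156
gripper_force: 15.0
```

Emit:
arm_command(deltas=[[[-0.1, -0.017, 0, 0, 0, 0], [-0.1, -0.017, 0, 0, 0, 0], [-0.1, -0.017, 0, 0, 0, 0], [0, 0, 0, 0, 0, 0]]])

```text
t: 10.52
tool_pos: [0.5829, -0.1608, 0.0742]
orientation: [-3.13, -0.264, 0.0]
force: [0.3, 1.0, 1.7]
opening: 0.0157
gripper_force: 15.0
```

Emit:
arm_command(deltas=[[[-0.1, -0.017, 0, 0, 0, 0], [-0.1, -0.017, 0, 0, 0, 0], [0, 0, 0, 0, 0, 0]]])

```text
t: 10.77
tool_pos: [0.581, -0.1611, 0.0742]
orientation: [3.13, 0.264, -0.0]
force: [1.4, 1.0, 2.3]
opening: 0.016
gripper_force: 15.0
```

Drawn 10 mm with low force. One more millimetre, then a test lift.

Emit:
arm_command(deltas=[[[-0.1, -0.017, 0, 0, 0, 0], [0, 0, 0.1, 0, 0, 0], [0, 0, 0.2, 0, 0, 0], [0, 0, 0, 0, 0, 0]]])

```text
t: 11.1
tool_pos: [0.5798, -0.1613, 0.0772]
orientation: [-3.13, -0.264, 0.001]
force: [0.2, -0.0, -0.4]
opening: 0.0158
gripper_force: 15.0
```

Emit:
arm_command(deltas=[[[0, 0, 0.2, 0, 0, 0], [0, 0, 0.3, 0, 0, 0], [0, 0, 0, 0, 0, 0]]])

```text
t: 11.35
tool_pos: [0.5802, -0.1614, 0.0827]
orientation: [3.13, 0.264, 0.0]
force: [0.2, 0.1, -1.1]
opening: 0.016
gripper_force: 15.0
```

Emit:
arm_command(deltas=[[[0, 0, 1, 0, 0, 0], [0, 0, 2, 0, 0, 0], [0, 0, 2.5, 0, 0, 0], [0, 0, 2.5, 0, 0, 0], [0, 0, 2, 0, 0, 0], [0, 1, 1, 0, 0, 0], [-0.1, 2, 0, 0, 0, -2], [-0.2, 2.5, 0, 0, 0, -2], [-0.2, 2.5, 0, 0, 0, -2], [-0.2, 2.5, 0, 0, 0, -2], [-0.2, 2.5, 0, 0, 0, -2], [-0.2, 2.5, 0, 0, 0, -2]]])

```text
t: 12.35
tool_pos: [0.5684, -0.0044, 0.192]
orientation: [-3.141, 0.067, 0.001]
force: [0.6, -0.7, -0.5]
opening: 0.0159
gripper_force: 15.0
```

Emit:
arm_command(deltas=[[[0, 2.5, 0, 0, 0, -1.8], [0, 2.5, 0, 0, 0, 0], [0, 2.5, 0, 0, 0, 0], [0, 2.5, 0, 0, 0, 0], [0, 2, 0, 0, 0, 0], [0, 1.2, 0, 0, 0, 0], [0, 0, 0, 0, 0, 0], [0, 0, 0, 0, 0, 0]]])

```text
t: 13.02
tool_pos: [0.5688, 0.1261, 0.192]
orientation: [3.139, -0.111, -0.001]
force: [0.8, -0.8, -2.1]
opening: 0.0157
gripper_force: 15.0
```

Run:
```python
from h import *
st()
a=cv2.resize(eyes.read_camera("side")[130:230,255:375],None,fx=5,fy=5,interpolation=cv2.INTER_CUBIC);cv2.imwrite("pics/s5.png",a)
print((proj("side",[[.6495,.0412,.003],[.482,.0529,.003]])-[290,180])*6+2.5)
```

```text
13.02 [0.5688 0.1261 0.192 ] [ 3.139e+00 -1.110e-01 -1.000e-03] [ 0.84 -0.81 -2.07] 0.015693969247294836 14.999835938215256
[[215.75147091 197.09464129]
 [-47.36015569 246.80632289]]
```

View pics/s5.png

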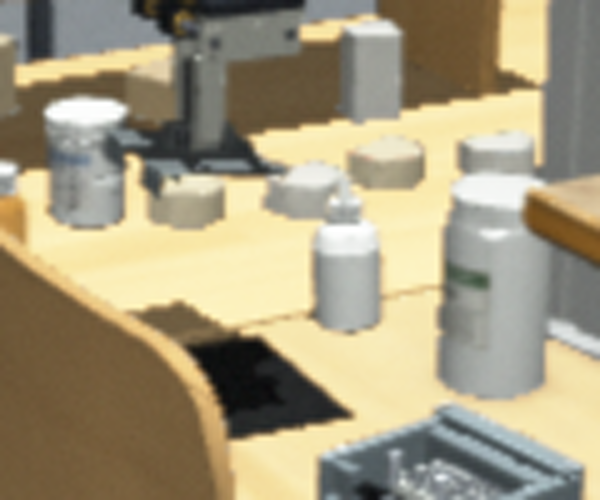

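The side view shows the cover held in the gripper over the mat, and the mat corner agrees with the measurement. Lowering now.

Emit:
arm_command(deltas=[[[0, 0, -2, 0, 0, 0], [0, 0, -3, 0, 0, 0], [0, 0, -3, 0, 0, 0], [0, 0, -3, 0, 0, 0], [0, 0, -2, 0, 0, 0], [0, 0, -1.5, 0, 0, 0], [0, 0, -1, 0, 0, 0], [0, 0, 0, 0, 0, 0], [0, 0, 0, 0, 0, 0]]])

```text
t: 13.82
tool_pos: [0.5692, 0.1249, 0.0373]
orientation: [3.139, -0.115, -0.001]
force: [-0.9, -0.0, -0.5]
opening: 0.0158
gripper_force: 15.0
```

Emit:
arm_command(deltas=[[[0, 0, -0.2, 0, 0, 0], [0, 0, -0.2, 0, 0, 0], [0, 0, -0.2, 0, 0, 0], [0, 0, 0, 0, 0, 0]]])

```text
t: 14.15
tool_pos: [0.5694, 0.1258, 0.0316]
orientation: [-3.139, 0.113, -0.001]
force: [-0.2, -1.2, -1.3]
opening: 0.0159
gripper_force: 15.0
```

Emit:
arm_command(deltas=[[[0, 0, -0.1, 0, 0, 0], [0, 0, -0.1, 0, 0, 0], [0, 0, 0, 0, 0, 0]]])

```text
t: 14.4
tool_pos: [0.5691, 0.1258, 0.0291]
orientation: [3.14, -0.113, -0.0]
force: [0.5, 1.0, -1.8]
opening: 0.0158
gripper_force: 15.0
```

Emit:
arm_command(deltas=[[[0, 0, -0.1, 0, 0, 0], [0, 0, -0.1, 0, 0, 0], [0, 0, -0.1, 0, 0, 0], [0, 0, 0, 0, 0, 0]]])

```text
t: 14.73
tool_pos: [0.5689, 0.1257, 0.0259]
orientation: [3.139, -0.113, -0.001]
force: [-0.4, -0.2, -1.3]
opening: 0.0162
gripper_force: 15.0
```

Emit:
arm_command(deltas=[[[0, 0, -0.1, 0, 0, 0], [0, 0, -0.1, 0, 0, 0], [0, 0, 0, 0, 0, 0]]])

```text
t: 14.98
tool_pos: [0.569, 0.1257, 0.024]
orientation: [3.139, -0.113, -0.001]
force: [-1.0, -0.7, -1.5]
opening: 0.0156
gripper_force: 15.0
```

Emit:
arm_command(deltas=[[[0, 0, -0.1, 0, 0, 0], [0, 0, 0, 0, 0, 0]]])

```text
t: 15.15
tool_pos: [0.569, 0.1257, 0.023]
orientation: [3.139, -0.113, -0.0]
force: [-0.6, -0.2, -0.9]
opening: 0.016
gripper_force: 15.0
```

Emit:
arm_command(deltas=[[[0, 0, -0.1, 0, 0, 0], [0, 0, 0, 0, 0, 0]]])

```text
t: 15.32
tool_pos: [0.5691, 0.1257, 0.0221]
orientation: [3.14, -0.113, -0.0]
force: [-0.0, -0.0, -0.8]
opening: 0.0157
gripper_force: 15.0
```

Emit:
arm_command(deltas=[[[0, 0, -0.1, 0, 0, 0], [0, 0, 0, 0, 0, 0]]])

```text
t: 15.48
tool_pos: [0.5691, 0.1257, 0.0211]
orientation: [3.14, -0.113, -0.0]
force: [0.1, -0.5, -0.5]
opening: 0.0159
gripper_force: 15.0
```

Emit:
arm_command(deltas=[[[0, 0, -0.1, 0, 0, 0], [0, 0, 0, 0, 0, 0]]])

```text
t: 15.65
tool_pos: [0.5694, 0.1258, 0.0205]
orientation: [-3.139, 0.114, -0.001]
force: [-0.3, -0.1, 1.4]
opening: 0.0157
gripper_force: 15.0
```

Emit:
arm_command(deltas=[[[0, 0, -0.06, 0, 0, 0], [0, 0, 0, 0, 0, 0], [0, 0, 0, 0, 0, 0]]])

```text
t: 15.9
tool_pos: [0.5695, 0.1257, 0.0201]
orientation: [-3.139, 0.114, -0.001]
force: [-0.6, -1.0, 3.3]
opening: 0.016
gripper_force: 15.0
```

Emit:
arm_command(deltas=[[[0, 0, 0, 0, 0, 0], [0, 0, 0, 0, 0, 0], [0, 0, 0, 0, 0, 0], [0, 0, 0, 0, 0, 0]]], gripper=0)

```text
t: 16.23
tool_pos: [0.5689, 0.1257, 0.0193]
orientation: [3.139, -0.113, -0.001]
force: [0.4, 0.2, -0.0]
opening: 0.0382
gripper_force: 0.0
```

Emit:
arm_command(deltas=[[[0, 0, 0.5, 0, 0, 0], [0, 0, 1, 0, 0, 0], [0, 0, 2, 0, 0, 0], [0, 0, 3, 0, 0, 0], [0, 0, 4, 0, 0, 0], [0, 0, 4, 0, 0, 0], [0, 0, 4, 0, 0, 0], [-2, 0, 4, 0, 0, 0], [-3, 0, 2, 0, 0, 0], [-3, 0, 0, 0, 0, 0], [-3, 0, 0, 0, 0, 0], [0, 0, 0, 0, 0, 0]]])

```text
t: 17.23
tool_pos: [0.4567, 0.126, 0.2632]
orientation: [-3.139, 0.112, -0.0]
force: [0.2, -0.1, -0.4]
opening: 0.0464
gripper_force: 0.0
```

Run:
```python
from h import *
st()
crop("top",240,130,160,120,5,"pics/t9.png")
```

```text
17.23 [0.4567 0.126  0.2632] [-3.139  0.112 -0.   ] [ 0.18 -0.08 -0.36] 0.046425971248243963 0.0
```

View pics/t9.png

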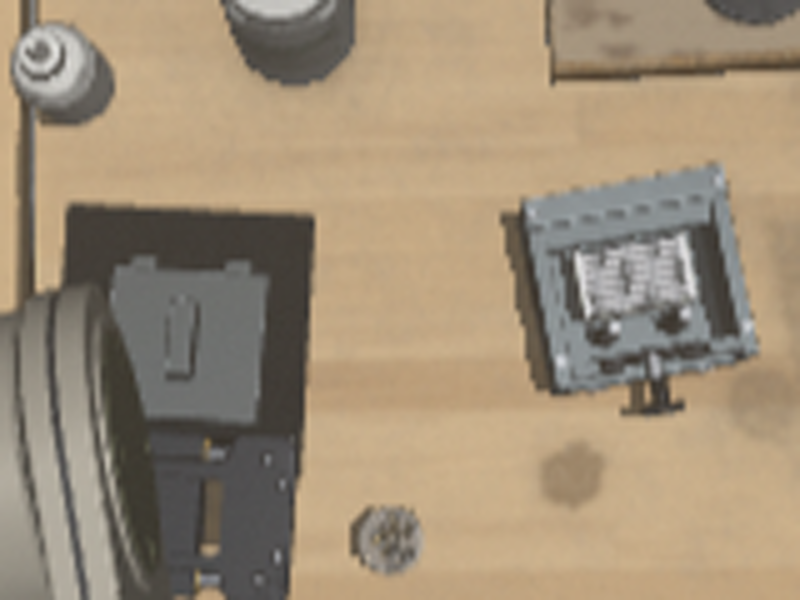

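The cover lies rib up with its rib at (182,335), against the mat's centre at about (182,340). The neighbouring things are unmoved and the gripper is clear.

```bash
python3 -c "
from plant import ticket
print(ticket.close_job())"
```

```text
the job is handed in; nothing more can be done
None
```

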